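# Clamp the cutting straightedge under the rocker hold-down

### The job

Set up the cutting straightedge on the mat: press the thumb plate of the hold-down clamp so that its rubber foot tips up well clear, bring the straightedge's bare end in under the foot, lying flat and fully home against the stop, and then press the foot end down until the rubber bites and keeps holding the straightedge after you let go. Press firmly but never force the clamp's rocker (20 N is as much as it should ever feel), do not ram the stop, and leave the pattern weights and the pin tin where they are.

Things in the scene. Friction and masses are not known exactly. Their poses are not given: they have to be found in the camera images.
- clamp: hold-down clamp, fixed on the mat: grey cast base 75 x 62 mm, 22 mm high, with two ears that carry a rocker arm like a seesaw. Origin: under the pivot, on the mat's top; x axis points level from the foot side to the thumb-plate side, z up; the pivot pin runs along y, 48 mm up
- stop (a point): the stop: foot of the base's upright front face, middle, at mat level (clamp x = -30 mm; face 22 mm high). In front of it two guide lugs, 23 mm long and 18 mm high, stand 51 mm apart, so the 45 mm bar enters between them with 3 mm to spare each side
- rocker: steel rocker arm, 168 x 20 x 14 mm; origin on the pivot, x axis along the arm towards the thumb plate, z up when level. Positive turn about the clamp's +y lifts the foot; range -0.2 to 0.4 rad; starts at -0.08 to -0.065 (foot low). Friction washers in the pivot: it stays wherever it is left, and takes about 7 N at either end to move
- foot_top (a point): middle of the flat top (38 x 36 mm) of the foot's steel block, 70 mm from the pivot on the -x side, 9 mm above the arm's centre line. Under it hangs a screwed spindle with a 22 mm stiff rubber pad (about 8 N/mm). The spindle is set differently each time and not measured: the pad's underside is 34.5 to 40.5 mm below the arm's centre line; where it bites must be felt
- thumb_plate (a point): ribbed thumb plate, 38 x 36 mm, 5 mm thick, on the other end of the rocker; this point is the middle of its top face, 75 mm from the pivot on the +x side, 12 mm above the arm's centre line
- pivot (a point): pivot pin's middle. How the clamp holds: pressing the foot end with F newtons puts about F - 7 N on the pad; when let go, pivot friction keeps the pad pressed with what it was given, at most about 7 N. The pad's foot starts too low for the straightedge to pass under
- straightedge: loose aluminium cutting straightedge on the mat: flat bar 300 x 45 x 10 mm, 0.35 to 0.7 kg (3 to 8 N to slide); a finger-guard rib 14 mm wide (top 29.5 mm above the mat) runs along its middle from x = -145 to +55 mm: grip it there, from above. Origin: centre of the underside; x axis along its length towards the bare end, which faces the clamp
- bar_end (a point): middle of the lower edge of the straightedge's bare end (x = +150 mm on the straightedge); it starts 55 to 85 mm short of the stop and up to 50 mm to one side
- weight_a: steel pattern weight, disc 60 mm across, 27 mm high, origin at the centre of its underside; leave alone
- weight_b: second pattern weight, the same; leave alone
- pin_tin: round metal pin tin, 72 mm across, 31 mm high; leave alone
Things that resemble listed ones, but are neither listed nor needed, are in the scene too. Several things have the shape of the clamp; the one meant has the colours described above.

How it is judged (in metres and radians):
On the way, in this order (a step that is already met when the one before it is completed fails the run):
1. the thumb plate is being pressed and the foot has tipped up clear of the straightedge's thickness (z of foot_top in the frame of clamp above 0.064 m and contact force between the fingers and rocker above 1 N and horizontal distance between the grasp point and thumb_plate below 0.045 m), for 0.1 s.
2. the straightedge's end is home against the stop, between the lugs, with the foot still up (x of bar_end in the frame of clamp above -0.0325 m and z of bar_end in the frame of clamp below 0.003 m and z of foot_top in the frame of clamp above 0.061 m), for 0.2 s.
At the end, for the whole second after the job is handed in: The straightedge lies flat and at rest with its bare end within 2.5 mm of the stop, between the guide lugs, and the released rocker's rubber foot holds it down with more than 3 N (x of bar_end in the frame of clamp above -0.0325 m and y of bar_end in the frame of clamp between -0.0045 and 0.0045 m and z of bar_end in the frame of clamp below 0.003 m and angle between the x axis of straightedge and the x axis of clamp, either way round below 0.12 rad and angle between straightedge's own z axis and vertical below 0.03 rad and contact force between rocker and straightedge above 3 N and linear speed of straightedge below 0.01 m/s); the robot touches nothing.
It fails at once if the rocker was forced: pressed with more than 25 N (contact force between the fingers and rocker above 25 N).
It fails at once if the straightedge was rammed against the clamp (over 40 N) (contact force between straightedge and clamp above 40 N).
It fails at once if a pattern weight was shifted more than 15 mm (distance of any of weight_a, weight_b from where it was at the start of the episode above 0.015 m).
It fails at once if the pin tin was shifted more than 15 mm (distance of pin_tin from where it was at the start of the episode above 0.015 m).
It also fails if it takes over 72 s, if anything falls off the work surface, if the arm or the gripper's body presses on something with over 40 N, if the wrist force passes 120 N, or if a joint passes its speed limit or range.

### The arm

A 6-joint arm with a two-finger parallel gripper is mounted at the origin on the work surface. World frame = base frame: x ahead of the robot, y to its left, z up, the work surface at z = 0. Lengths are in mm, angles in rad, forces in N, time in s.
With the tool pointing down it reaches from about 350 to 925 mm from the base axis. Payload 6.4 kg.
Tool frame: the origin (TCP) lies on the front face of the gripper's body, between the roots of the fingers; the fingertips stand 73 mm ahead of it and the grasp point (between the pads) lies 54 mm ahead of it (arm.hold_point_z is the distance from the TCP to the grasp point, in mm); z points along the fingers, y is the line along which they close (so a half turn about z gives the same grasp; the last joint's range is limited). The gripper opens to 85 mm and grips with 20 to 120 N. Pads are 22 mm wide; open, the fingers measure 114 mm over their backs; the gripper's body (76 mm by 85 mm) begins 54 mm behind the grasp point. The pads swing forward as they close: fully open they stand 13 mm farther back than shut.
Start: joints at [-1.356, 0.245, 1.558, -0, 1.339, -0.174], TCP at [246.407, -601.497, 303.89] pointing down, gripper open.
Joint ranges: [-3.13, 3.13], [-1.02, 2.26], [0.13, 2.54], [-0.95, 4.09], [0.21, 2.88], [-2.74, 2.74]. Speed limits (rad/s): [2.57, 2.57, 3.14, 3.14, 3.14, 3.14].

### API

Orientations are given as a 3x3 rotation matrix whose columns are the frame's x, y, z axes.
In Python, from rig import sensors, viewer, ticket, finder, arm gives the robot as it stands.
- The arm moves only by the tool drive_tool, never from a script. Its argument "increments" is one flat list of numbers, 5 for each row, row after row: the shift along the tool's x, y, z in parts of the range, where 1.0 means 500 mm, then the turn about the tool's z in parts of the range, where 1.0 means 180 degrees, then the finger opening in cm, from 0 to 8.54. A call has 1 to 8 rows; each row is the pose to reach, as a shift and turn from the pose commanded when the call began, along the tool's axes at that moment; what a row does not reach only later rows make up. A row lasts 1/8 s, in which the tool goes at most 62.5 mm and 10.7 degrees, less where a joint would pass 70% of its speed; a pose out of reach is approached as far as the arm can. A call with a gripper value outside its range is refused whole. The fingers move at their own pace and stop on an object; "grip_force" is the grip in N (left out, the last holds). Time passes only in rows, so rows that repeat a pose let the fingers close. It gives the time, the measured TCP pose, the force, the opening and the grip force at its end, in the units of the state.
- sensors.get_obs(): the state, without advancing time (a new reading comes with each control period).
- viewer.grab_frame(name): name is "side" or "top"; returns (picture, depth): 480x640x3 uint8, blue, green, red; 480x640 float32, mm along the optical axis (not along the pixel's ray), 0 where there is no reading.
- viewer.camera_model(name): a dict with "fx", "fy", "cx", "cy" (pixels), "R" (3x3) and "t" (3): a world point X has camera coordinates R X + t. Camera axes: x right, y down, z forward; pixel columns grow to the right and rows downward; lengths in mm; the calibration is good to about 2 mm. A picture is of the moment at which its call begins. camera_model takes no time and is no camera call.
- ticket.close_job(): hands the job in; it is judged then, once.
Trained networks look in the newest picture that a camera, given by its name, has taken for a name from the list of things; names that differ only in an ending like _2 or _b are one class to them, and where a whole thing is asked for, a point or a joint stands for the part that bears it (a point fixed in the world has none). Each returns a list of dicts, best first, with "confidence" (0 to 1); they miss things now and then, are a little off and sometimes report something else, mostly with a low value. They report only what shows in the picture. A call takes as long as a camera call. They do not tell look-alikes from the thing itself.
- finder.boxes_of(query, camera): "rect" ([left, top, right, bottom] in pixels, round what is visible of it).
- finder.trace(query, camera): "mask" (480x640 bool, what is visible of it) and "rect" ([left, top, right, bottom] in pixels, round what is visible of it).
- finder.tip_of(query, camera): "location" ([column, row] in pixels: a listed point, or the origin of a listed thing).
The state is a dict: "time": time; "joints": joint angles; "qvel": joint speeds; "effort": joint torques, N m; "eef_pos": TCP position; "eef_rot": TCP orientation; "force": force on the tool from outside, world axes, zero at the start; "moment": the same for the moment, N m; "grip_width": opening from 0.0 (shut) to 1.0 (fully open); "grip_force": force on a finger pad.
Only numpy, scipy, OpenCV 4.12 (cv2) and the standard library are available. Lean on these libraries where they do the work, as an engineer would, in place of code of your own. Each camera call takes 0.05 s, during which the arm holds its last target. There are 200 camera calls.

## Working session

There is one attempt and no reset: what is moved stays moved. The work goes in short steps, Python scripts to look and compute and a tool call to move; the robot and the scene stay as the last step left them, time stands still between calls to the robot, and variables do not carry over. Pictures are saved under pics/ and viewed, at most 10 in all, crops included, and the job is handed in when it is done.

Besides the shell and the picture viewer there is one more tool, called after "Emit:" as name(argument=value, ...) on one line, values as JSON. drive_tool: Moves the arm, as the interface text tells. Its arguments: {"type":"object","properties":{"increments":{"type":"array","items":{"type":"number"}},"grip_force":{"type":"number"}},"required":["increments"]}

```bash
mkdir -p pics; cat > h.py <<'E'
import numpy as np, cv2
from rig import sensors, viewer, ticket, finder, arm
def unproj(c,u,v,d):
    m=viewer.camera_model(c); p=np.array([(u-m['cx'])/m['fx']*d,(v-m['cy'])/m['fy']*d,d])
    return np.array(m['R']).T@(p-np.array(m['t']))
def onplane(c,u,v,z):
    m=viewer.camera_model(c); R=np.array(m['R']); t=np.array(m['t'])
    C=-R.T@t; r=R.T@np.array([(u-m['cx'])/m['fx'],(v-m['cy'])/m['fy'],1]); return C+r*(z-C[2])/r[2]
E
python3 - <<'E'
from h import *
np.set_printoptions(precision=1,suppress=True)
for c in ['top','side']:
    im,d=viewer.grab_frame(c); cv2.imwrite(f'pics/{c}0.png',im); np.save(f'{c}0.npy',d)
    print(c,{k:np.round(v,3).tolist() for k,v in viewer.camera_model(c).items()})
    for q in ['clamp','rocker','straightedge','weight_a','pin_tin']:
        print(q,[(r['rect'],round(r['confidence'],2)) for r in finder.boxes_of(q,c)])
    for q in ['foot_top','thumb_plate','pivot','stop','bar_end']:
        for r in finder.tip_of(q,c):
            u,v=r['location']; z=d[int(v),int(u)]
            print(q,np.round([u,v]),round(r['confidence'],2),unproj(c,u,v,z))
s=sensors.get_obs(); print(s['time'],s['eef_pos'],s['eef_rot'],s['force'],arm.hold_point_z)
E
```

```text
top {'fx': 507.767, 'fy': 507.767, 'cx': 306.921, 'cy': 238.399, 'R': [[0.015, -1.0, 0.009], [-0.983, -0.017, -0.185], [0.185, -0.006, -0.983]], 't': [218.194, 587.095, 1245.925]}
clamp [([72.0, 296.4, 146.5, 341.1], 0.7), ([255.5, 238.4, 327.6, 270.2], 0.65)]
rocker [([67.4, 294.7, 146.7, 341.8], 0.61), ([253.8, 241.4, 327.1, 267.9], 0.59)]
straightedge [([338.0, 218.7, 445.3, 267.4], 0.57)]
weight_a [([447.2, 195.9, 474.2, 219.3], 0.89), ([307.7, 181.1, 328.7, 206.1], 0.6)]
pin_tin [([357.1, 174.8, 380.1, 201.0], 0.67), ([334.3, 216.8, 446.7, 268.2], 0.64), ([256.0, 241.0, 328.6, 266.1], 0.41)]
foot_top [137. 306.] 0.83 [406.5 649.1  52.5]
foot_top [317. 250.] 0.74 [553.8 200.4  46.2]
thumb_plate [ 82. 332.] 0.96 [339.1 777.7  54.4]
thumb_plate [262. 258.] 0.94 [528.2 339.8  65.9]
pivot [292. 254.] 0.91 [541.9 263.5  57.4]
pivot [110. 320.] 0.79 [369.4 710.5  60. ]
stop [304. 254.] 0.88 [541.7 233.3  53.9]
stop [126. 316.] 0.67 [381.2 684.9  18.6]
bar_end [338. 256.] 0.83 [546.2 146.2  12. ]
bar_end [293. 257.] 0.29 [532.9 261.2  63.3]
side {'fx': 486.157, 'fy': 486.157, 'cx': 316.
[... 274 characters left out ...]
 411.4, 270.1, 477.5], 0.6)]
straightedge [([340.5, 178.4, 380.6, 248.0], 0.93)]
weight_a [([267.2, 219.2, 289.1, 241.5], 0.59)]
pin_tin [([289.8, 191.1, 317.5, 214.8], 0.91)]
foot_top [337. 240.] 0.62 [551.5 185.2  56.8]
foot_top [252. 423.] 0.62 [409.8 652.9  57.3]
thumb_plate [307. 278.] 0.56 [526.1 340.1  69.9]
thumb_plate [319. 280.] 0.35 [525.3 294.5  27.3]
pivot [243. 469.] 0.84 [373.6 717.3  53.1]
pivot [367. 175.] 0.62 [ 669.6 -161.3   11.5]
stop [321. 267.] 0.9 [527.5 286.4  60.7]
stop [252. 460.] 0.82 [371.4 699.8  57.8]
bar_end [346. 248.] 0.76 [547.3 147.7   8.6]
1.1 [ 246.4 -601.5  303.9] [[ 0.9  0.4 -0. ]
 [ 0.4 -0.9  0. ]
 [-0.  -0.  -1. ]] [-0.1  0.2 -0.8] 53.900000000000006
```

```bash
python3 - <<'E'
import cv2
t=cv2.imread('pics/top0.png')[170:290,230:480]; s=cv2.imread('pics/side0.png')[160:310,250:450]
t=cv2.resize(t,(800,384),interpolation=cv2.INTER_CUBIC); cv2.imwrite('pics/tc.png',t)
cv2.imwrite('pics/sc.png',cv2.resize(s,(800,600),interpolation=cv2.INTER_CUBIC))
E
```

```text
(no output)
```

View pics/top0.png

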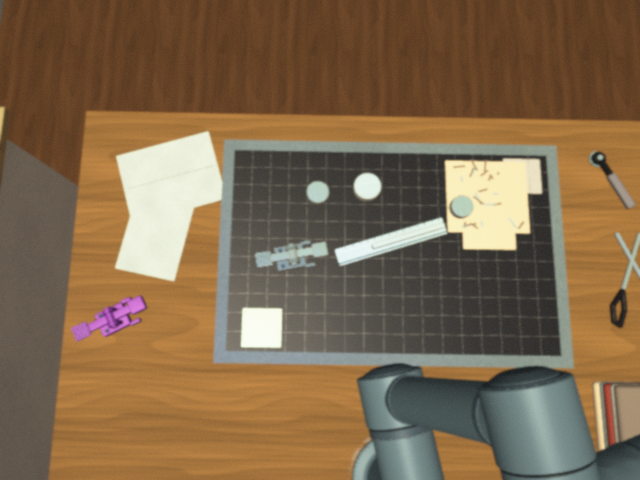

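View pics/tc.png

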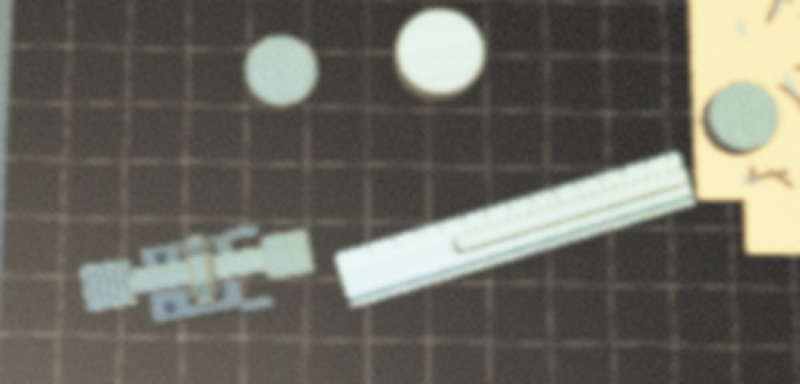

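View pics/sc.png

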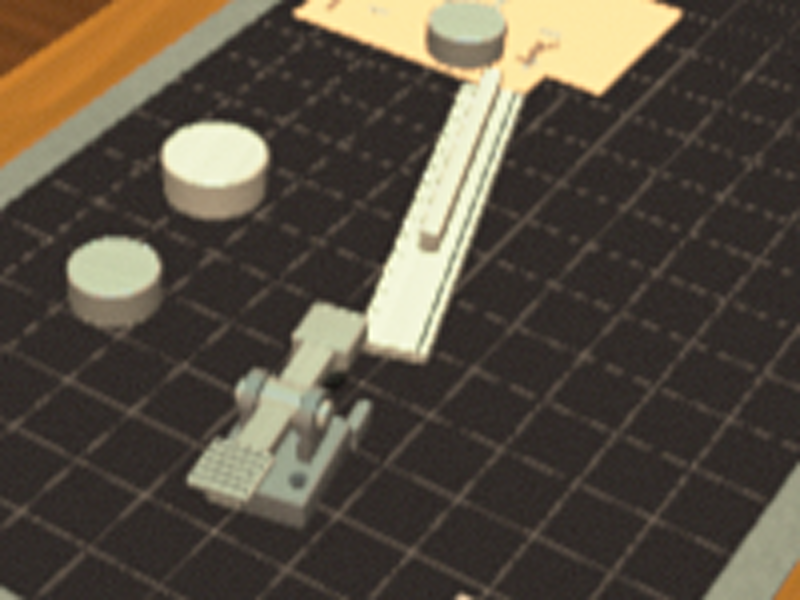

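The top view shows the grey clamp at about (292,254), with its foot at (317,250) and thumb plate at (262,258). The straightedge runs from its bare end at (341,256) to (445,225). The purple clamp at (110,318) is a look-alike. The side view agrees, and both views show the foot low. Next I'll fit the poses.

```bash
cat >> h.py <<'E'
def cloud(c,d):
    m=viewer.camera_model(c); v,u=np.mgrid[0:480,0:640]
    P=np.stack([(u-m['cx'])/m['fx']*d,(v-m['cy'])/m['fy']*d,d],-1)
    return (P-np.array(m['t']))@np.array(m['R'])
def rect(P):
    (c,s,_)=r=cv2.minAreaRect(P[:,:2].astype(np.float32)); b=cv2.boxPoints(r)
    e=b[1]-b[0],b[2]-b[1]; l=max(e,key=np.linalg.norm); return np.array(c),sorted(s),np.degrees(np.arctan2(l[1],l[0]))
E
python3 - <<'E'
from h import *
np.set_printoptions(precision=1,suppress=True)
for c in ['top','side']:
    d=np.load(f'{c}0.npy'); im=cv2.imread(f'pics/{c}0.png'); P=cloud(c,d); x,y,z=P[...,0],P[...,1],P[...,2]; ok=d>0
    m=ok&(x>450)&(x<500)&(y>0)&(y<200); print(c,'mat z',np.median(z[m]),z[m].std())
    br=im.min(-1)>150
    b=ok&(x>500)&(x<660)&(y>-160)&(y<165)&br&(z<40)
    b=cv2.morphologyEx(b.astype(np.uint8),cv2.MORPH_OPEN,np.ones((2,2)))>0
    n,l,st,ct=cv2.connectedComponentsWithStats(b.astype(np.uint8)); k=1+st[1:,4].argmax(); b=l==k
    # bar outline via plane-intersect at median z
    zb=z[b]; print('bar',b.sum(),np.percentile(zb,[5,25,50,75,95]),rect(P[b]))
    cl=ok&(x>490)&(x<600)&(y>165)&(y<370)
    a=cl&(z>38); Q=P[a]; print('arm',a.sum(),rect(Q),Q[:,2].max())
    for y0,y1 in [(170,215),(318,360)]:
        q=Q[(Q[:,1]>y0)&(Q[:,1]<y1)]; print('  end',len(q),q.mean(0),np.percentile(q[:,2],[10,50,90]),q[:,1].min(),q[:,1].max())
    for q in ['weight_a','pin_tin']: pass
E
```

```text
top mat z 1.7309315220047032 2.629055157239119
bar 1954 [ 2.6  9.4 12.1 16.6 32.6] (array([535.2,  75.2]), [129.97328186035156, 482.8170166015625], np.float32(-55.020042))
arm 911 (array([541.9, 266.9]), [54.378318786621094, 182.22914123535156], np.float32(-76.725784)) 73.7431357038496
  end 211 [555.2 196.3  53.1] [49.4 53.5 56.5] 175.50978264209473 214.3628729304394
  end 213 [527.4 337.7  66.7] [63.7 66.6 70.4] 319.10254036583143 357.9592737231594
side mat z 5.245644140004261 1.544838264598724
bar 999 [ 8.3 13.9 15.7 22.9 35.7] (array([396.3, 397.5]), [77.14014434814453, 1226.9581298828125], np.float32(-64.304146))
arm 906 (array([544.2, 263.6]), [54.790164947509766, 183.93899536132812], np.float32(-75.87255)) 74.60610826417359
  end 203 [555.2 197.1  55. ] [48.9 56.3 58.5] 174.10225921823135 214.93125867130044
  end 224 [528.1 338.1  68.8] [66.6 69.7 71.8] 318.464607329514 356.36168465477436
```

```bash
cat >> h.py <<'E'
def go(p,yaw=None):
    s=sensors.get_obs(); R=np.array(s['eef_rot']); d=R.T@(np.array(p)-np.array(s['eef_pos']))/10
    y0=np.degrees(np.arctan2(R[1,0],R[0,0])); t=0 if yaw is None else -((yaw-y0+180)%360-180)
    print('inc',np.round(d,2),'turn',round(t,2),'yaw now',round(y0,2))
def barfit(im,c='top',z=12.5,roi=(330,205,460,275)):
    a,b,e,f=roi; m=np.zeros((480,640),np.uint8); s=im[b:f,a:e].astype(int)
    m[b:f,a:e]=((s.min(-1)>130)&(s[...,2]-s[...,0]<25))
    m=cv2.morphologyEx(m,cv2.MORPH_OPEN,np.ones((3,3),np.uint8))
    n,l,st,_=cv2.connectedComponentsWithStats(m); k=1+st[1:,4].argmax()
    cn=max(cv2.findContours((l==k).astype(np.uint8),0,1)[0],key=cv2.contourArea)[:,0]
    W=np.array([onplane(c,u,v,z) for u,v in cn]); return rect(W)
E
python3 - <<'E'
from h import *
np.set_printoptions(precision=2,suppress=True)
for c,roi in [('top',(330,205,450,275)),('side',(335,170,385,252))]:
    print(c,barfit(cv2.imread(f'pics/{c}0.png'),c,12.5,roi))
s=sensors.get_obs(); print(s['eef_rot'],s['joints'])
go((527,340,200),101)
E
```

```text
top (array([587.9 ,   5.88]), [48.71683883666992, 303.7448425292969], np.float32(-72.1932))
side (array([577.55,  70.34]), [5.180662155151367, 8.654723167419434], np.float32(-58.083897))
[[ 0.93  0.38 -0.  ]
 [ 0.38 -0.93  0.  ]
 [-0.   -0.   -1.  ]] [-1.36  0.25  1.56 -0.    1.34 -0.17]
inc [ 61.66 -76.48  10.39] turn -78.72 yaw now 22.28
```

Careful with the scale: shifts go in shares of 500 mm and turns go in shares of 180 degrees. That gives: -40 cm / 50 = -0.8, -35 cm / 50 = -0.7, -40 degrees / 180 = -0.2222.

Emit:
drive_tool(increments=[0.08, -0.1, 0, -0.0278, 0, 0.16, -0.2, 0, -0.0556, 0, 0.24, -0.3, 0, -0.0833, 0, 0.32, -0.4, 0, -0.1111, 0, 0.4, -0.5, 0, -0.1389, 0, 0.48, -0.6, 0, -0.1667, 0, 0.56, -0.7, 0, -0.1944, 0, 0.64, -0.8, 0, -0.2222, 0])

```text
time: 2.1
eef_pos: [387.6, -119.9, 304.3]
eef_rot: [[0.463, 0.886, 0.001], [0.886, -0.463, -0.001], [-0.0, 0.002, -1.0]]
force: [0.8, -0.3, -0.2]
grip_width: 0.002
grip_force: 0.0
```

```bash
python3 -c "
from h import *
np.set_printoptions(precision=2,suppress=True)
print(sensors.get_obs()['joints']);go((527,340,200),101)"
```

```text
[-0.58 -0.38  2.15  0.    1.37 -0.1 ]
inc [47.22 -8.97 10.42] turn -38.6 yaw now 62.4
```

Converted, 47 cm / 50 = 0.94, 42 cm / 50 = 0.84, -38.6 degrees / 180 = -0.2144.

Emit:
drive_tool(increments=[0.12, -0.02, 0, -0.0278, 0, 0.24, -0.046, 0, -0.0556, 0, 0.36, -0.07, 0, -0.0833, 0, 0.48, -0.094, 0.04, -0.1111, 0, 0.6, -0.12, 0.08, -0.1389, 0, 0.72, -0.14, 0.12, -0.1667, 0, 0.84, -0.16, 0.16, -0.1944, 0, 0.94, -0.18, 0.208, -0.2144, 0])

```text
time: 3.1
eef_pos: [527.1, 337.7, 200.3]
eef_rot: [[-0.191, 0.982, 0.002], [0.982, 0.191, 0.001], [0.0, 0.002, -1.0]]
force: [0.4, 0.5, 1.0]
grip_width: 0.001
grip_force: 0.0
```

```bash
python3 -c "
from h import *
np.set_printoptions(precision=2,suppress=True)
print(sensors.get_obs()['joints']);go((527,340,150),101)"
```

```text
[ 0.39  0.3   1.69 -0.    1.15  0.2 ]
inc [0.23 0.02 5.03] turn 0.03 yaw now 101.03
```

Converted, 6.2 cm / 50 = 0.124, 6 cm / 50 = 0.12.

Emit:
drive_tool(increments=[0.004, 0, 0.04, 0, 0, 0.004, 0, 0.08, 0, 0, 0.004, 0, 0.104, 0, 0, 0.004, 0, 0.108, 0, 0, 0.004, 0, 0.112, 0, 0, 0.004, 0, 0.116, 0, 0, 0.004, 0, 0.12, 0, 0, 0.004, 0, 0.124, 0, 0])

```text
time: 4.1
eef_pos: [526.3, 337.8, 139.6]
eef_rot: [[-0.189, 0.982, 0.001], [0.982, 0.189, 0.001], [0.001, 0.001, -1.0]]
force: [-2.5, -0.1, 7.5]
grip_width: -0.001
grip_force: 3.3
```

Emit:
drive_tool(increments=[0, 0, 0.004, 0, 0, 0, 0, 0.008, 0, 0, 0, 0, 0.012, 0, 0, 0, 0, 0.016, 0, 0, 0, 0, 0.02, 0, 0, 0, 0, 0.024, 0, 0, 0, 0, 0.028, 0, 0, 0, 0, 0.032, 0, 0])

```text
time: 5.1
eef_pos: [526.0, 339.1, 124.1]
eef_rot: [[-0.189, 0.982, 0.001], [0.982, 0.189, 0.003], [0.003, 0.002, -1.0]]
force: [-3.9, 4.1, 7.8]
grip_width: 0.003
grip_force: 4.3
```

Converted, 0.9 cm / 50 = 0.018, 0.8 cm / 50 = 0.016.

Emit:
drive_tool(increments=[0, 0, 0.004, 0, 0, 0, 0, 0.008, 0, 0, 0, 0, 0.012, 0, 0, 0, 0, 0.016, 0, 0, 0, 0, 0.018, 0, 0, 0, 0, 0.018, 0, 0, 0, 0, 0.018, 0, 0])

```text
time: 5.98
eef_pos: [526.1, 338.7, 114.8]
eef_rot: [[-0.189, 0.982, 0.001], [0.982, 0.189, 0.003], [0.002, 0.001, -1.0]]
force: [-4.1, 3.2, 7.1]
grip_width: -0.002
grip_force: 3.6
```

```bash
python3 - <<'E'
from h import *
np.set_printoptions(precision=1,suppress=True)
for c in ['top','side']:
    im,d=viewer.grab_frame(c); cv2.imwrite(f'pics/{c}1.png',im); P=cloud(c,d); x,y,z=P[...,0],P[...,1],P[...,2]
    m=(d>0)&(x>530)&(x<580)&(y>165)&(y<222)&(z>45); q=P[m]; print(c,len(q),q.mean(0),np.percentile(q[:,2],[10,50,90]))
print(sensors.get_obs()['force'])
E
```

```text
top 243 [554.3 200.6  77.3] [71.2 77.9 82.9]
side 233 [552.7 199.9  78.5] [70.6 79.8 85.3]
[-3.4  2.8  6.8]
```

Converted, -8.5 cm / 50 = -0.17, -4 cm / 50 = -0.08.

Emit:
drive_tool(increments=[0, 0, -0.08, 0, 0, 0, 0, -0.17, 0, 0])

```text
time: 6.32
eef_pos: [525.2, 337.2, 198.4]
eef_rot: [[-0.189, 0.982, -0.002], [0.982, 0.189, -0.001], [-0.0, -0.002, -1.0]]
force: [1.0, 0.4, 0.1]
grip_width: -0.0
grip_force: 0.0
```

```bash
python3 - <<'E'
from h import *
go((585,15.5,140),107.8)
E
```

```text
inc [-32.72  -0.2    5.85] turn -6.91 yaw now 100.89
```

Converted, -32.7 cm / 50 = -0.654, -30 cm / 50 = -0.6, -6.9 degrees / 180 = -0.0383.

Emit:
drive_tool(increments=[-0.12, 0, 0, -0.0056, 2, -0.24, 0, 0, -0.0111, 5, -0.36, 0, 0, -0.0222, 5, -0.48, 0, 0, -0.0333, 5, -0.6, 0, 0.04, -0.0383, 5, -0.654, -0.004, 0.116, -0.0383, 5, -0.654, -0.004, 0.116, -0.0383, 5, -0.654, -0.004, 0.116, -0.0383, 5])

```text
time: 7.32
eef_pos: [585.9, 16.4, 141.0]
eef_rot: [[-0.306, 0.952, 0.001], [0.952, 0.306, 0.0], [-0.0, 0.001, -1.0]]
force: [-0.2, 1.3, 0.3]
grip_width: 0.588
grip_force: 0.0
```

```bash
python3 - <<'E'
from h import *
im,d=viewer.grab_frame('side'); cv2.imwrite('pics/s2.png',cv2.resize(im[60:320,200:480],(800,743))[0:600])
go((585,15.5,88),107.8)
E
```

```text
inc [-0.08 -0.17  5.36] turn 0.04 yaw now 107.84
```

View pics/s2.png

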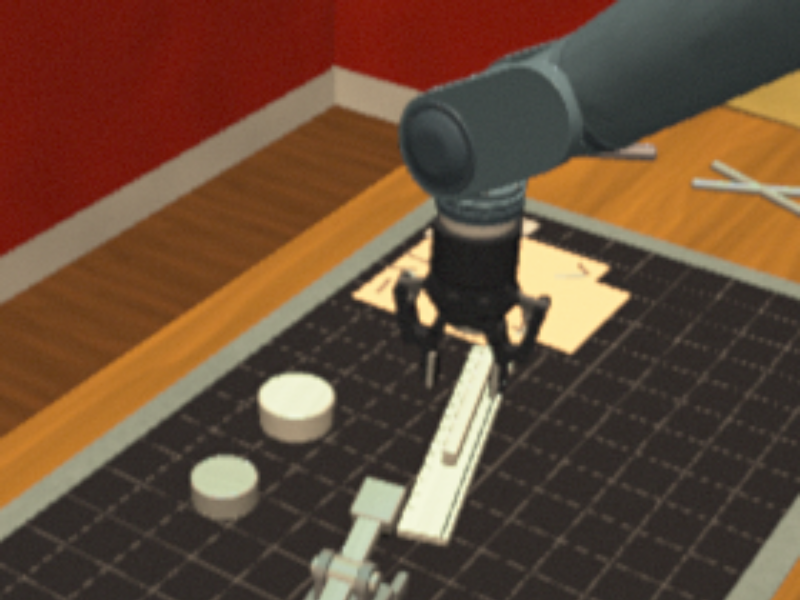

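The side view shows the fingers on either side of the rib, with the fingertips at about (430,370) and (505,375) in the crop. The foot is up. I'll descend and grip.

Converted, 5 cm / 50 = 0.1, 4.5 cm / 50 = 0.09.

Emit:
drive_tool(increments=[-0.002, -0.002, 0.05, 0, 4, -0.002, -0.002, 0.09, 0, 3.5, -0.002, -0.002, 0.1, 0, 3, -0.002, -0.002, 0.1, 0, 2, -0.002, -0.002, 0.1, 0, 1, -0.002, -0.002, 0.1, 0, 1, -0.002, -0.002, 0.1, 0, 1], grip_force=40)

```text
time: 8.25
eef_pos: [585.6, 14.8, 91.0]
eef_rot: [[-0.305, 0.952, 0.002], [0.952, 0.305, 0.0], [-0.0, 0.002, -1.0]]
force: [1.8, 2.0, 0.7]
grip_width: 0.149
grip_force: 42.6
```

```bash
python3 - <<'E'
from h import *
go((581.1,63.4,91),101)
E
```

```text
inc [ 4.77  1.06 -0.  ] turn 6.77 yaw now 107.77
```

Converted, 4.7 cm / 50 = 0.094, 4.3 cm / 50 = 0.086, 6.8 degrees / 180 = 0.0378.

Emit:
drive_tool(increments=[0.008, 0.002, 0, 0.0039, 1, 0.024, 0.006, 0, 0.0111, 1, 0.04, 0.01, 0, 0.0194, 1, 0.056, 0.014, 0, 0.0278, 1, 0.072, 0.016, 0, 0.0333, 1, 0.086, 0.02, 0, 0.0378, 1, 0.094, 0.022, 0, 0.0378, 1, 0.094, 0.022, 0, 0.0378, 1])

```text
time: 9.25
eef_pos: [581.6, 62.2, 91.0]
eef_rot: [[-0.19, 0.982, 0.001], [0.982, 0.19, -0.001], [-0.002, 0.001, -1.0]]
force: [0.7, -4.6, 3.6]
grip_width: 0.148
grip_force: 43.0
```

```bash
python3 - <<'E'
from h import *
for c,b in [('top',(150,290,220,370)),('side',(210,300,270,400))]:
    im,d=viewer.grab_frame(c); cv2.imwrite(f'pics/{c}3full.png',im); np.save(f'{c}3.npy',d); cv2.imwrite(f'pics/{c}3.png',cv2.resize(im[b[0]:b[1],b[2]:b[3]],(800,750 if 0 else int(800*(b[1]-b[0])/(b[3]-b[2]))),interpolation=cv2.INTER_CUBIC)[:600])
E
```

```text
(no output)
```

View pics/top3.png

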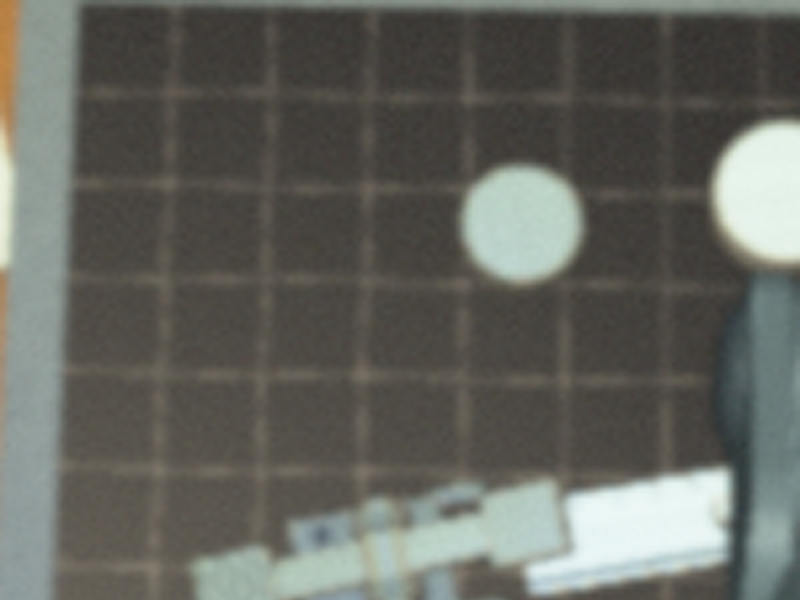

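View pics/side3.png

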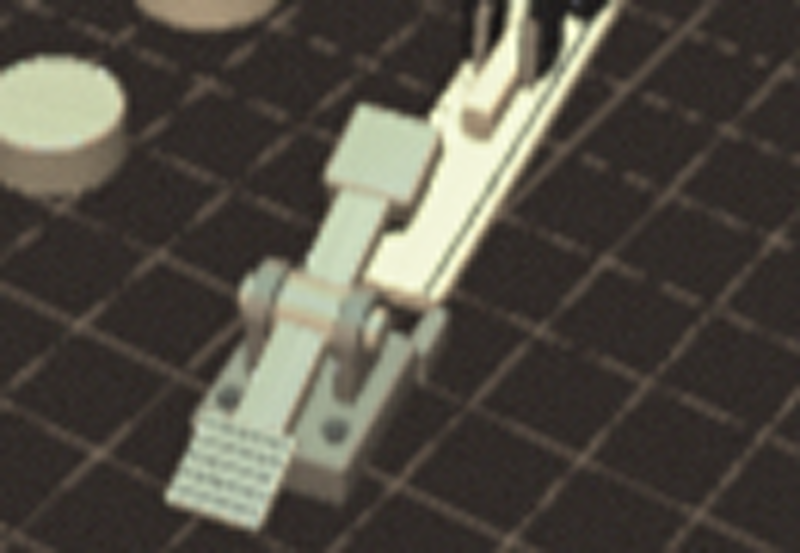

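The foot is up and the bar end is just short of the lugs. I need an exact lateral check, so I'll take a closer crop and fit the bar edges.

```bash
python3 - <<'E'
from h import *
np.set_printoptions(precision=1,suppress=True)
im=cv2.imread('pics/top3full.png')
cv2.imwrite('pics/z3.png',cv2.resize(im[225:285,265:345],(800,600),interpolation=cv2.INTER_CUBIC))
g=im.min(-1).astype(float)
U,L=[],[]
for u in range(326,342):
    col=g[225:285,u]; i=np.where(col>135)[0]
    t=lambda k,s:(225+k-s*(col[k]-135)/max(col[k]-col[k-s],1))
    U.append(onplane('top',u,t(i[0],1),12.5)[:2]); L.append(onplane('top',u,t(i[-1],-1),12.5)[:2])
a=np.array([-.191,.982]); n=np.array([-.982,-.191]); pv=np.array([541.8,265.6])
for E in (U,L):
    E=np.array(E)-pv; x=E@a; y=E@n; p=np.polyfit(x,y,1); r=y-np.polyval(p,x); k=abs(r)<1; p=np.polyfit(x[k],y[k],1)
    print('slope deg',np.degrees(np.arctan(p[0])),'y at -60,-110',np.polyval(p,[-60,-110]),x.min(),x.max(),k.sum(),len(k))
E
```

```text
slope deg 0.00824945785543555 y at -60,-110 [-22.9 -22.9] -135.2662024921521 -94.88807310756283 16 16
slope deg 0.3686805214563559 y at -60,-110 [25.9 25.6] -126.006920951251 -85.93451199725416 16 16
```

View pics/z3.png

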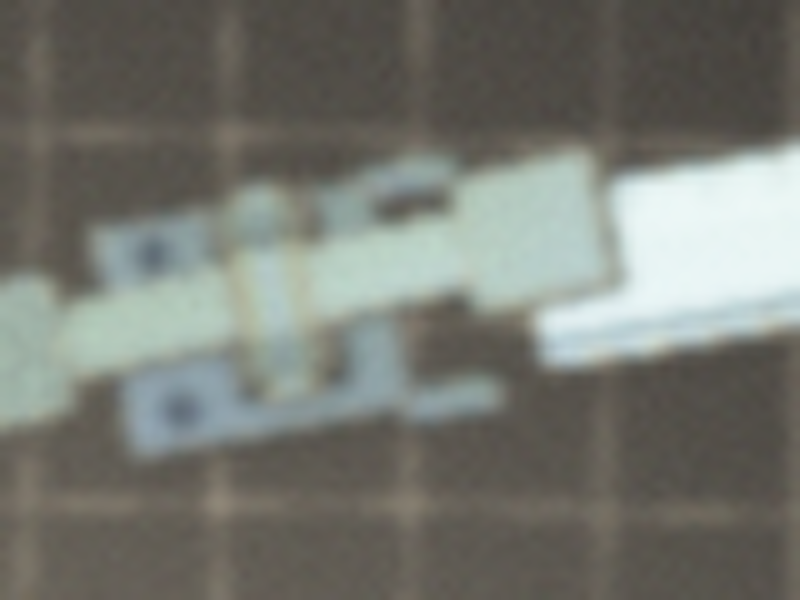

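The crop shows the lower lug at about (455,395), the upper lug at (415,175) and the bar end at (545,340). I'll compare edge profiles numerically.

```bash
cat >> h.py <<'E'
A=np.array([-.191,.982]); N=np.array([-.982,-.191]); PV=np.array([541.8,265.6])
def prof(im,xs,z,ys,c='top'):
    m=viewer.camera_model(c); R=np.array(m['R']); t=np.array(m['t']); g=im.min(-1).astype(np.float32); o=[]
    for x in xs:
        W=np.c_[PV+x*A+np.outer(ys,N),np.full(len(ys),z)]@R.T+t
        u=(W[:,0]/W[:,2]*m['fx']+m['cx']).astype(np.float32); v=(W[:,1]/W[:,2]*m['fy']+m['cy']).astype(np.float32)
        o.append(cv2.remap(g,u[None],v[None],cv2.INTER_LINEAR)[0])
    return np.mean(o,0)
E
python3 - <<'E'
from h import *
im=cv2.imread('pics/top3full.png'); ys=np.arange(-44,45,2.)
a=prof(im,np.arange(-48,-37,1.),20.5,ys); b=prof(im,np.arange(-120,-98,2.),12.5,ys); c=prof(im,np.arange(15,35,2.),24.5,ys)
for r in zip(ys,a,b,c): print(*[int(k) for k in r])
E
```

```text
-44 82 66 76
-42 87 66 75
-40 93 67 76
-38 101 68 77
-36 116 68 77
-34 135 70 84
-32 144 75 98
-30 143 81 118
-28 132 85 130
-26 116 91 132
-24 102 113 127
-22 100 154 124
-20 125 195 124
-18 155 220 129
-16 175 229 140
-14 184 232 155
-12 186 233 168
-10 188 234 174
-8 189 234 177
-6 189 233 178
-4 188 232 179
-2 182 231 180
0 166 231 178
2 138 232 174
4 106 232 165
6 89 232 150
8 87 233 138
10 87 232 137
12 84 230 139
14 80 222 138
16 80 206 133
18 80 190 127
20 81 189 123
22 91 188 124
24 108 165 130
26 128 123 135
28 139 89 133
30 139 74 122
32 129 71 102
34 110 71 88
36 90 72 87
38 82 72 88
40 79 72 91
42 78 72 94
44 79 72 100
```

Converted, 2.1 cm / 50 = 0.042, 1.2 cm / 50 = 0.024.

Emit:
drive_tool(increments=[0.002, 0.002, 0, 0, 1, 0.008, 0.0024, 0, 0, 1, 0.016, 0.0024, 0, 0, 1, 0.024, 0.0024, 0, 0, 1, 0.03, 0.0024, 0, 0, 1, 0.036, 0.0024, 0, 0, 1, 0.042, 0.0024, 0, 0, 1, 0.042, 0.0024, 0, 0, 1])

```text
time: 10.35
eef_pos: [579.0, 82.9, 91.0]
eef_rot: [[-0.19, 0.982, 0.002], [0.982, 0.19, -0.001], [-0.002, 0.002, -1.0]]
force: [1.8, -5.5, 5.0]
grip_width: 0.15
grip_force: 43.1
```

Converted, 1.2 cm / 50 = 0.024, 1.15 cm / 50 = 0.023.

Emit:
drive_tool(increments=[0.004, 0, 0, 0, 1, 0.008, 0, 0, 0, 1, 0.012, 0, 0, 0, 1, 0.016, 0, 0, 0, 1, 0.02, 0, 0, 0, 1, 0.022, 0, 0, 0, 1, 0.023, 0, 0, 0, 1, 0.024, 0, 0, 0, 1])

```text
time: 11.35
eef_pos: [576.8, 94.3, 91.0]
eef_rot: [[-0.19, 0.982, 0.002], [0.982, 0.19, -0.002], [-0.002, 0.002, -1.0]]
force: [1.8, -6.9, 4.5]
grip_width: 0.148
grip_force: 43.0
```

Converted, 0.3 cm / 50 = 0.006, 0.25 cm / 50 = 0.005.

Emit:
drive_tool(increments=[0.001, 0, 0, 0, 1, 0.002, 0, 0, 0, 1, 0.003, 0, 0, 0, 1, 0.004, 0, 0, 0, 1, 0.005, 0, 0, 0, 1, 0.006, 0, 0, 0, 1])

```text
time: 12.1
eef_pos: [576.2, 97.2, 91.0]
eef_rot: [[-0.19, 0.982, 0.002], [0.982, 0.19, -0.002], [-0.002, 0.002, -1.0]]
force: [1.9, -7.4, 4.1]
grip_width: 0.145
grip_force: 43.0
```

Converted, 0.2 cm / 50 = 0.004, 0.15 cm / 50 = 0.003.

Emit:
drive_tool(increments=[0.001, 0, 0, 0, 1, 0.002, 0, 0, 0, 1, 0.003, 0, 0, 0, 1, 0.004, 0, 0, 0, 1])

```text
time: 12.6
eef_pos: [576.1, 98.1, 91.0]
eef_rot: [[-0.191, 0.982, 0.002], [0.982, 0.191, -0.004], [-0.005, 0.002, -1.0]]
force: [2.2, -14.6, 2.9]
grip_width: 0.15
grip_force: 43.0
```

Converted, 0.08 cm / 50 = 0.0016, 0.05 cm / 50 = 0.001.

Emit:
drive_tool(increments=[0.001, 0, 0, 0, 1, 0.0016, 0, 0, 0, 1, 0.0016, 0, 0, 0, 1, 0.0016, 0, 0, 0, 1])

```text
time: 13.1
eef_pos: [576.1, 98.1, 91.0]
eef_rot: [[-0.191, 0.982, 0.003], [0.982, 0.191, -0.005], [-0.006, 0.001, -1.0]]
force: [1.9, -16.5, 3.5]
grip_width: 0.152
grip_force: 42.9
```

```bash
python3 - <<'E'
from h import *
im,d=viewer.grab_frame('top'); cv2.imwrite('pics/top5.png',im); ys=np.arange(-44,45,2.)
b=prof(im,np.arange(-110,-90,2.),12.5,ys); print([(int(y),int(k)) for y,k in zip(ys,b) if abs(y)>16])
E
```

```text
[(-44, 70), (-42, 70), (-40, 70), (-38, 72), (-36, 74), (-34, 78), (-32, 83), (-30, 88), (-28, 93), (-26, 108), (-24, 140), (-22, 176), (-20, 205), (-18, 216), (18, 188), (20, 190), (22, 172), (24, 133), (26, 95), (28, 77), (30, 72), (32, 72), (34, 73), (36, 73), (38, 73), (40, 72), (42, 72), (44, 72)]
```

Converted, -11 cm / 50 = -0.22, -0.05 cm / 50 = -0.001.

Emit:
drive_tool(increments=[-0.001, 0, 0, 0, 1.6, -0.001, 0, 0, 0, 3, -0.001, 0, 0, 0, 4, -0.001, 0, -0.04, 0, 4, -0.001, 0, -0.12, 0, 4, -0.001, 0, -0.22, 0, 2, -0.001, 0, -0.22, 0, 0])

```text
time: 14.02
eef_pos: [577.8, 100.9, 206.9]
eef_rot: [[-0.191, 0.982, 0.011], [0.982, 0.191, -0.0], [-0.002, 0.011, -1.0]]
force: [0.8, 0.5, -0.6]
grip_width: 0.05
grip_force: 0.0
```

```bash
python3 - <<'E'
from h import *
np.set_printoptions(precision=1,suppress=True)
im,d=viewer.grab_frame('side'); P=cloud('side',d); x,y,z=P[...,0],P[...,1],P[...,2]
m=(d>0)&(x>530)&(x<580)&(y>165)&(y<222)&(z>45); q=P[m]; print(len(q),q.mean(0))
cv2.imwrite('pics/s5.png',cv2.resize(im[180:300,270:400],(800,738),interpolation=cv2.INTER_CUBIC)[:600])
go((554.4,200,160),101)
E
```

```text
437 [560.  188.7 195.2]
inc [10.2 -0.3  4.4] turn -0.0 yaw now 101.0
```

View pics/s5.png

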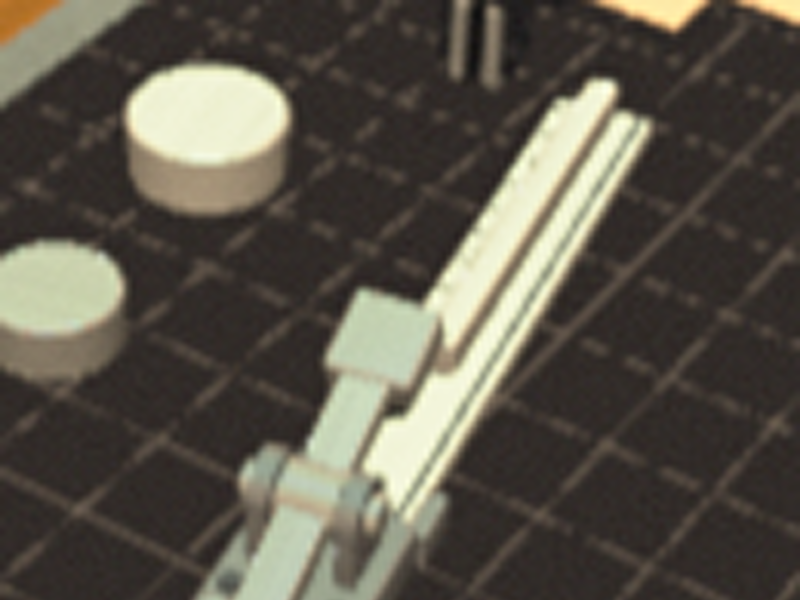

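The side view shows the bar lying flat between the lugs with its end at the stop, around (400,500) in the crop. The foot is still up at (385,340). Next I'll press the foot.

Converted, 10 cm / 50 = 0.2, 8 cm / 50 = 0.16.

Emit:
drive_tool(increments=[0.08, -0.002, 0, 0, 0, 0.16, -0.004, 0, 0, 0, 0.2, -0.006, 0.04, 0, 0, 0.2, -0.006, 0.084, 0, 0, 0.2, -0.006, 0.092, 0, 0, 0.2, -0.006, 0.096, 0, 0, 0.2, -0.006, 0.1, 0, 0, 0.2, -0.006, 0.104, 0, 0])

```text
time: 15.08
eef_pos: [552.6, 197.5, 148.6]
eef_rot: [[-0.19, 0.982, -0.002], [0.982, 0.19, -0.001], [-0.001, -0.002, -1.0]]
force: [-3.3, -1.2, 7.0]
grip_width: 0.005
grip_force: 3.1
```

Converted, 1.15 cm / 50 = 0.023, 1.1 cm / 50 = 0.022.

Emit:
drive_tool(increments=[0, 0, 0.004, 0, 0, 0, 0.002, 0.008, 0, 0, -0.002, 0.002, 0.012, 0, 0, -0.002, 0.002, 0.016, 0, 0, -0.002, 0.002, 0.02, 0, 0, -0.002, 0.002, 0.022, 0, 0, -0.002, 0.002, 0.023, 0, 0])

```text
time: 15.95
eef_pos: [554.4, 196.1, 137.5]
eef_rot: [[-0.19, 0.982, -0.001], [0.982, 0.19, -0.002], [-0.002, -0.001, -1.0]]
force: [-3.1, -3.1, 6.0]
grip_width: 0.002
grip_force: 3.2
```

Converted, 0.3 cm / 50 = 0.006, 0.25 cm / 50 = 0.005.

Emit:
drive_tool(increments=[0, 0, 0.001, 0, 0, 0, 0, 0.002, 0, 0, 0, 0, 0.003, 0, 0, 0, 0, 0.004, 0, 0, 0, 0, 0.005, 0, 0, 0, 0, 0.006, 0, 0])

```text
time: 16.7
eef_pos: [554.6, 195.9, 134.7]
eef_rot: [[-0.19, 0.982, 0.0], [0.982, 0.19, -0.002], [-0.002, -0.0, -1.0]]
force: [-3.1, -4.4, 7.0]
grip_width: 0.005
grip_force: 3.3
```

Converted, 0.15 cm / 50 = 0.003, 0.1 cm / 50 = 0.002.

Emit:
drive_tool(increments=[0, 0, 0.001, 0, 0, 0, 0, 0.002, 0, 0, 0, 0, 0.003, 0, 0])

```text
time: 17.08
eef_pos: [554.8, 195.9, 133.3]
eef_rot: [[-0.19, 0.982, 0.0], [0.982, 0.19, -0.002], [-0.003, -0.0, -1.0]]
force: [-2.4, -4.7, 6.2]
grip_width: 0.003
grip_force: 3.4
```

Converted, 0.15 cm / 50 = 0.003, 0.1 cm / 50 = 0.002.

Emit:
drive_tool(increments=[0, 0, 0.001, 0, 0, 0, 0, 0.002, 0, 0, 0, 0, 0.003, 0, 0])

```text
time: 17.45
eef_pos: [554.8, 195.8, 131.9]
eef_rot: [[-0.19, 0.982, 0.0], [0.982, 0.19, -0.003], [-0.003, -0.0, -1.0]]
force: [-3.2, -5.9, 7.7]
grip_width: 0.006
grip_force: 4.0
```

Converted, 0.1 cm / 50 = 0.002, 0.05 cm / 50 = 0.001.

Emit:
drive_tool(increments=[0, 0, 0.001, 0, 0, 0, 0, 0.002, 0, 0])

```text
time: 17.7
eef_pos: [554.8, 195.7, 131.0]
eef_rot: [[-0.19, 0.982, 0.0], [0.982, 0.19, -0.003], [-0.003, -0.0, -1.0]]
force: [-2.6, -6.2, 8.4]
grip_width: 0.0
grip_force: 4.1
```

Converted, 0.1 cm / 50 = 0.002, 0.05 cm / 50 = 0.001.

Emit:
drive_tool(increments=[0, 0, 0.001, 0, 0, 0, 0, 0.002, 0, 0])

```text
time: 17.95
eef_pos: [554.9, 195.7, 130.0]
eef_rot: [[-0.19, 0.982, 0.001], [0.982, 0.19, -0.003], [-0.003, -0.0, -1.0]]
force: [-3.3, -6.6, 8.8]
grip_width: 0.001
grip_force: 4.1
```

Converted, 0.08 cm / 50 = 0.0016, 0.04 cm / 50 = 0.0008.

Emit:
drive_tool(increments=[0, 0, 0.0008, 0, 0, 0, 0, 0.0016, 0, 0])

```text
time: 18.2
eef_pos: [554.9, 195.6, 129.6]
eef_rot: [[-0.19, 0.982, 0.0], [0.982, 0.19, -0.003], [-0.003, -0.0, -1.0]]
force: [-4.0, -6.2, 11.0]
grip_width: 0.0
grip_force: 5.9
```

Converted, 0.04 cm / 50 = 0.0008.

Emit:
drive_tool(increments=[0, 0, 0.0008, 0, 0, 0, 0, 0.0008, 0, 0])

```text
time: 18.45
eef_pos: [555.0, 195.6, 129.4]
eef_rot: [[-0.19, 0.982, 0.0], [0.982, 0.19, -0.003], [-0.003, -0.0, -1.0]]
force: [-5.8, -6.5, 12.0]
grip_width: -0.002
grip_force: 6.2
```

Converted, 0.08 cm / 50 = 0.0016, 0.05 cm / 50 = 0.001.

Emit:
drive_tool(increments=[0, 0, 0.001, 0, 0, 0, 0, 0.0016, 0, 0, 0, 0, 0.0016, 0, 0])

```text
time: 18.82
eef_pos: [555.0, 195.6, 129.1]
eef_rot: [[-0.191, 0.982, 0.0], [0.982, 0.191, -0.003], [-0.003, -0.001, -1.0]]
force: [-8.0, -7.3, 15.9]
grip_width: -0.003
grip_force: 7.9
```

Converted, -10 cm / 50 = -0.2, -8 cm / 50 = -0.16.

Emit:
drive_tool(increments=[0, 0, -0.002, 0, 0, 0, 0, -0.006, 0, 0, 0, 0, -0.02, 0, 0, 0, 0, -0.08, 0, 0, 0, 0, -0.16, 0, 0, 0, 0, -0.2, 0, 0])

```text
time: 19.58
eef_pos: [555.0, 197.5, 229.3]
eef_rot: [[-0.19, 0.982, 0.004], [0.982, 0.19, 0.001], [-0.0, 0.004, -1.0]]
force: [1.0, 0.2, -0.7]
grip_width: 0.003
grip_force: 0.0
```

```bash
python3 - <<'E'
from h import *
im,d=viewer.grab_frame('side'); 
cv2.imwrite('pics/s6.png',cv2.resize(im[180:300,270:400],(800,738),interpolation=cv2.INTER_CUBIC)[:600])
E
```

```text
(no output)
```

View pics/s6.png

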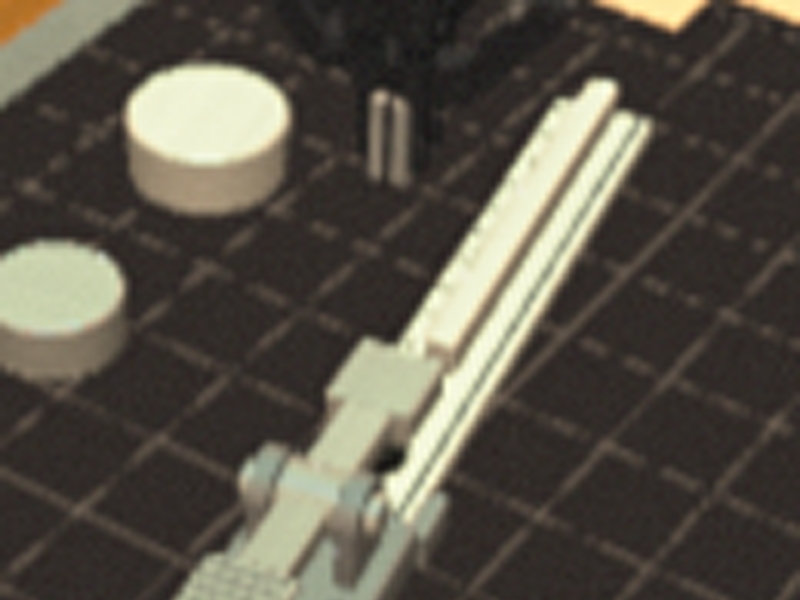

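The foot is down on the bar, the bar's far end at (650,125) hasn't moved, and the gripper is clear. I'm handing in the job.

```bash
python3 -c "
from h import *
print(ticket.close_job())"
```

```text
the job is handed in; nothing more can be done
None
```

I handed the job in at about 20 s, with no verdict returned: the straightedge is against the stop between the lugs and the foot is pressed down on it, with total force on the rocker reading about 19 N at most. I did not measure the pad's hold after letting go; the bar had not moved in the last picture, and I never touched the weights or the tin.

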